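# Refit the drip grate of the pitcher rinser under its leaf spring

## Task

Refit the loose drip grate of the pitcher rinser on the coffee counter: with the fingertips press the grate down hard against its sprung bed, keep it pressed while you slide it under the red clamp bar and the brass leaf spring, and push it fully home against the end wall of the pan. Nothing is to be gripped or lifted; leave the pitcher, cup and tamper where they stand, let go of the grate and move clear.

Things in the scene. Friction and masses are not known exactly. Their poses are not given: they have to be found in the camera images.
- rinser: pitcher rinser fixed on the counter: low open steel pan 330 mm long (own x), 152 mm wide, side walls 40 mm high, 124 mm apart inside. Origin on the counter (z = 0) on the pan's centre line. Its x axis points along the pan, away from the robot: the sliding direction. Inner face of the far end wall at x = +128 mm; low near wall (16 mm high) at x = -185 mm
- bar (a point): centre of the underside of the rigid red clamp bar that crosses the pan: 27 mm above the counter; the bar is 20 mm wide along the pan (rinser x = +45 to +65 mm), its top 44 mm above the counter. The brass leaf spring slopes down from it towards the end wall
- bed (a joint): sprung aluminium bed plate that fills the pan and carries the grate; it stays level. Value = how far it is pressed down, m: 0 up (top face 22 mm above the counter), 0.010 bottomed. A push of about 7 N on the grate starts it moving, 0.7 N more for each mm, about 14 N bottoms it
- leaf (a joint): brass leaf spring 60 mm wide, 38 mm long, hinged just beyond the clamp bar; value = how far its free tip is lifted, rad: 0 at rest (tip underside about 20 mm above the counter), about 0.08 to 0.2 with the grate under it. It presses on the grate with about 4 to 5 N and drags
- grate: loose slotted steel drip grate 160 mm long (own x, along the pan's x) x 118 mm wide x 10 mm thick, about 0.4 kg, on the bed, 3 mm play each side. Origin at the centre of its underside, 22 mm above the counter with the bed up; its top is then at 32 mm, 5 mm too high for the clamp bar: press it down 7 to 9 mm to pass
- ledge (a point): rear face of the grate's black thumb ledge, at its foot on the grate's top (grate x = -30 mm). The ledge is 10 mm thick, 90 mm wide, 12 mm high. Fingertips on the flat deck behind it (50 mm long, to the grate's rear edge) press down and push the ledge forward together. When home the ledge stays 17 mm short of the clamp bar
- nose (a point): middle of the grate's leading edge (grate x = +80 mm, half-way up its thickness). It starts 20 to 60 mm before the clamp bar; fully home it touches the end wall, at rinser x = +128 mm
- thumb (a point): point on the grate's top on the flat deck behind the thumb ledge (grate x = -52 mm, y = 0, 22 mm behind the ledge's rear face): where to press
- pitcher: steel milk pitcher with handle, 105 mm tall, 76 mm across; origin at the centre of its underside. Bystander
- cup: white cup, 62 mm tall, 72 mm across; origin at the centre of its underside. Bystander
- tamper: black coffee tamper, 86 mm tall, 58 mm across its foot; origin at the centre of its underside. Bystander
Mind the look-alikes: they are no part of the job. What is shaped like the grate but orange is not meant.

How it is judged:
On the way, in this order (a step that is already met when the one before it is completed fails the run):
1. the fingers press the grate down on its bed, its leading edge not yet through under the clamp bar (value of joint bed above 0.0045 m and contact force between the fingers and grate above 3 N and x of nose in the frame of rinser below 0.064 m), for 0.1 s.
2. the leading edge comes out under the leaf spring and lifts it (value of joint leaf above 0.03 rad and x of nose in the frame of rinser above 0.075 m), for 0.1 s.
At the end, for the whole second after the job is handed in: the grate's leading edge is within 5 mm of the end wall, the grate lies flat (within 0.05 rad), at rest, held down at least 2.5 mm below its free height under the clamp bar, with the leaf spring lifted on top of it (x of nose in the frame of rinser above 0.123 m and z of grate in the frame of rinser below 0.0195 m and angle between grate's own z axis and vertical below 0.05 rad and value of joint bed above 0.003 m and value of joint leaf above 0.05 rad and linear speed of grate below 0.01 m/s); the robot touches nothing.
It fails at once if the grate is lifted more than 10 mm above its free place on the bed (z of grate in the frame of rinser above 0.032 m).
It fails at once if the grate is tipped by more than 0.2 rad (angle between grate's own z axis and vertical above 0.2 rad).
It fails at once if a bystander is moved more than 20 mm (distance of any of pitcher, cup, tamper from where it was at the start of the episode above 0.02 m).
It also fails if it takes over 38 s, if anything falls off the work surface, if the arm or the gripper's body presses on something with over 40 N, if the wrist force passes 120 N, or if a joint passes its speed limit or range.

## Robot

A 7-joint arm with a two-finger parallel gripper is mounted at the origin on the work surface. World frame = base frame: x ahead of the robot, y to its left, z up, the work surface at z = 0. Lengths are in m, angles in rad, forces in N, time in s.
With the tool pointing down it reaches from about 0.425 to 0.925 m from the base axis. Payload 6.8 kg.
Tool frame: the origin (TCP) lies midway between the tips of the shut fingers; the grasp point (between the pads) lies 19 mm behind it; z points along the fingers, y is the line along which they close (so a half turn about z gives the same grasp; the last joint's range is limited). The gripper opens to 85 mm and grips with 20 to 120 N. Pads are 22 mm wide; open, the fingers measure 114 mm over their backs; the gripper's body (76 mm by 85 mm) begins 54 mm behind the grasp point. The pads swing forward as they close: fully open they stand 13 mm farther back than shut.
Start: joints at [-1.221, 0.477, 0.022, 1.555, -0.011, 1.109, -0.083], TCP at [0.298, 0.606, 0.198] pointing down, gripper open.
Joint ranges: [-2.96, 2.96], [-0.34, 2.1], [-1.41, 1.46], [0.24, 2.44], [-1.37, 4.51], [0.17, 1.92], [-2.96, 2.96]. Speed limits (rad/s): [2.39, 2.39, 3.14, 3.14, 3.14, 3.14, 3.14].

## Interface

Orientations are given as a unit quaternion [w, x, y, z].
In Python, from station import bot gives the robot as it stands.
- The arm moves only by the tool jog_arm, never from a script. Its argument "rows" is a list of rows, each an object of numbers: "fingers": the finger opening in mm, from 0 to 85.4; "x", "y", "z": the shift along the tool's x, y, z in mm; "ax", "ay", "az": the turn, a rotation vector about the tool's x, y, z in degrees. A call has exactly 8 rows; each row shifts and turns the commanded pose from where the row before left it, along the tool's axes as they then stand; what a row does not reach is not made up. A row lasts 1/10 s, in which the tool goes at most 50 mm and 8.59 degrees, less where a joint would pass 70% of its speed; a pose out of reach is approached as far as the arm can. A call with a gripper value outside its range is refused whole. The fingers move at their own pace and stop on an object; "force" is the grip in N (left out, the last holds). Time passes only in rows, so rows that do not move let the fingers close, or fill a call up. It gives the time, the measured TCP pose, the force, the opening and the grip force at its end, in the units of the state.
- bot.get_obs(): the state, without advancing time (a new reading comes with each control period).
- bot.read_camera(name): name is "scene" or "side" or "wrist"; returns a dict with "pixels" (384x512x3 uint8, red, green, blue), "vertical_fov" (degrees; the focal length in pixels is half the picture's height over the tangent of half this angle, whatever the lens; pixels are square), "cx", "cy" (the principal point, pixels), "world_from_camera" (4x4, takes a point from camera to world coordinates). Camera axes: x right, y down, z forward; pixel columns grow to the right and rows downward; lengths in m; the calibration is good to about 2 mm. A picture is of the moment at which its call begins. There is no depth.
- bot.hand_in(): hands the job in; it is judged then, once.
The state is a dict: "t": time; "q": joint angles; "joint_vel": joint speeds; "joint_torque": joint torques, N m; "eef_pos": TCP position; "tool_rot": TCP orientation; "contact_force": force on the tool from outside, world axes, zero at the start; "torque": the same for the moment, N m; "gripper_width": opening from 0.0 (shut) to 1.0 (fully open); "grasp_force": force on a finger pad.
Only numpy, scipy, OpenCV 4.12 (cv2) and the standard library are available. Lean on these libraries where they do the work, as an engineer would, in place of code of your own. Each camera call takes 0.05 s, during which the arm holds its last target. There are 200 camera calls.

## Working session

There is one attempt and no reset: what is moved stays moved. The work goes in short steps, Python scripts to look and compute and a tool call to move; the robot and the scene stay as the last step left them, time stands still between calls to the robot, and variables do not carry over. Pictures are saved under pics/ and viewed, at most 10 in all, crops included, and the job is handed in when it is done.

Besides the shell and the picture viewer there is one more tool, called after "Call:" as name([rows], argument=value, ...), one row to a line, values as JSON. jog_arm: Moves the arm, as the interface text tells. Its arguments: {"type":"object","properties":{"rows":{"type":"array","items":{"type":"object","properties":{"fingers":{"type":"number"},"x":{"type":"number"},"y":{"type":"number"},"z":{"type":"number"},"ax":{"type":"number"},"ay":{"type":"number"},"az":{"type":"number"}}}},"force":{"type":"number"}},"required":["rows"]}

```bash
mkdir -p pics
cat > h.py <<'E'
import numpy as np,cv2
from station import bot
def snap(n,name,crop=None,s=1):
    c=bot.read_camera(n);im=c["pixels"][:,:,::-1]
    np.save(f"pics/{name}.npy",im)
    import pickle;pickle.dump({k:c[k] for k in c if k!="pixels"},open(f"pics/{name}.pkl","wb"))
    if crop: im=im[crop[1]:crop[3],crop[0]:crop[2]]
    cv2.imwrite(f"pics/{name}.png",cv2.resize(im,None,fx=s,fy=s,interpolation=cv2.INTER_CUBIC));return c
def ray(c,u,v):
    f=192/np.tan(np.radians(c["vertical_fov"])/2);T=np.array(c["world_from_camera"])
    return T[:3,3],T[:3,:3]@np.array([(u-c["cx"])/f,(v-c["cy"])/f,1])
def atz(c,u,v,z):
    o,d=ray(c,u,v);return o+d*(z-o[2])/d[2]
E
python3 - <<'E'
from h import *
a=snap("scene","s1",s=1.5);b=snap("side","s2",s=1.5)
print(a["vertical_fov"],a["cx"],a["cy"],a["world_from_camera"],b["world_from_camera"]);o=bot.get_obs();print(o)
E
```

```text
45.082019968316914 254.4437959913178 196.1457980233331 [[-0.52617539  0.466816   -0.7107899   1.27014244]
 [ 0.85024033  0.30373326 -0.42992731  0.42778687]
 [ 0.01519359 -0.83055941 -0.55672276  0.59625893]
 [ 0.          0.          0.          1.        ]] [[ 0.8582339  -0.34393267  0.38097885  0.21257909]
 [-0.51322519 -0.56657088  0.6446684  -0.58848452]
 [-0.005871   -0.74880422 -0.66276525  0.68719287]
 [ 0.          0.          0.          1.        ]]
{'t': 0.1, 'q': array([-1.22110648,  0.47771256,  0.02231761,  1.55633   , -0.01151994,
        1.10931057, -0.08309851]), 'joint_vel': array([-0.00021556, -0.00125424,  0.00125834, -0.00151341, -0.00055616,
       -0.00022462,  0.00192986]), 'joint_torque': array([ 3.47593923e-03, -5.97760928e+01,  1.61302663e+00, -2.81954312e+01,
        1.27623189e-02,  5.05189309e-03,  8.63360924e-06]), 'eef_pos': array([0.29806276, 0.60497732, 0.19673531]), 'tool_rot': array([-1.41623858e-04,  2.26884240e-01,  9.73921390e-01, -8.04212820e-04]), 'contact_force': array([ 1.11766713,  0.15272429, -0.52280836]), 'torque': array([ 0.00218572, -0.03906315,  0.00042102]), 'grasp_force': 0.0, 'gripper_width': 0.9971189325643424}
```

View pics/s1.png

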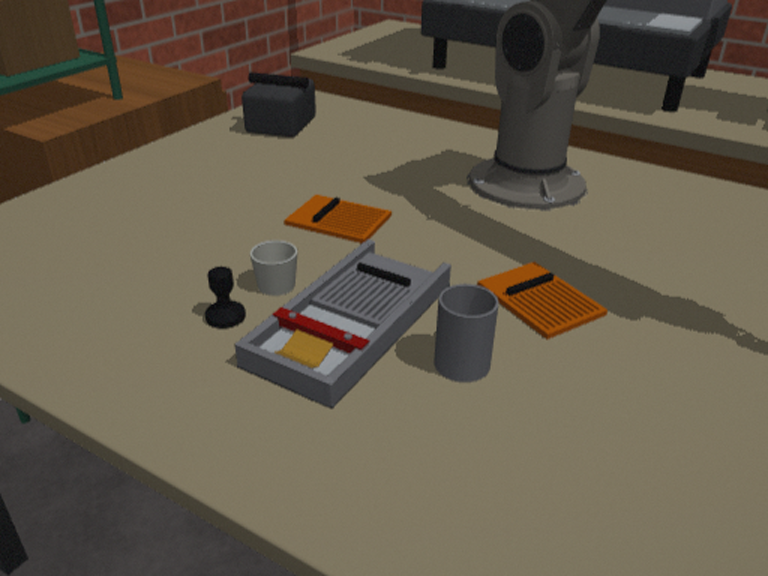

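View pics/s2.png

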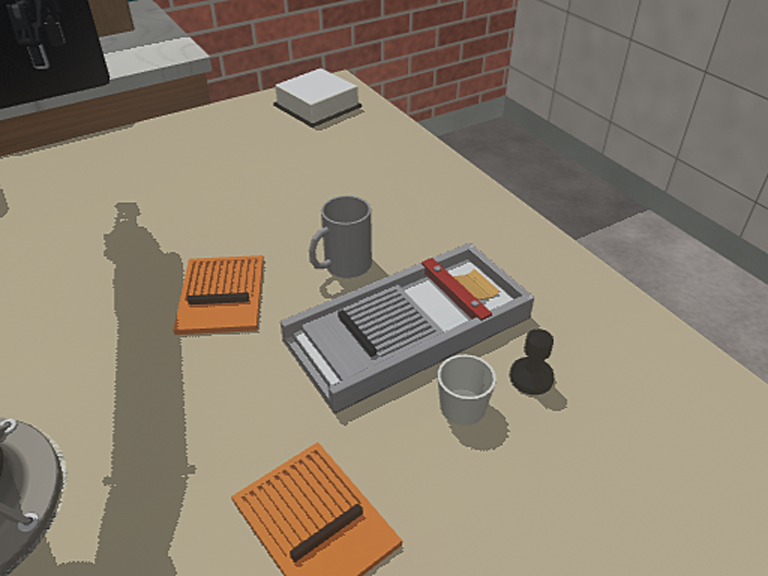

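The grey slotted grate lies in the pan (scene view about (362,290), side view about (385,325)). Two orange look-alikes lie on the counter, in the side view at (220,293) and (315,515). The grey one in the pan is meant, because it is steel and sits on the bed before the red bar. I'll confirm it in an enlarged crop.

Run:
```python
from h import *
im=np.load("pics/s2.npy")[155:280,180:360];cv2.imwrite("pics/c2.png",cv2.resize(im,None,fx=4.4,fy=4.4,interpolation=cv2.INTER_CUBIC))
im=np.load("pics/s1.npy")[155:275,150:310];cv2.imwrite("pics/c1.png",cv2.resize(im,None,fx=5,fy=5,interpolation=cv2.INTER_CUBIC))
```

```text
(no output)
```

View pics/c2.png

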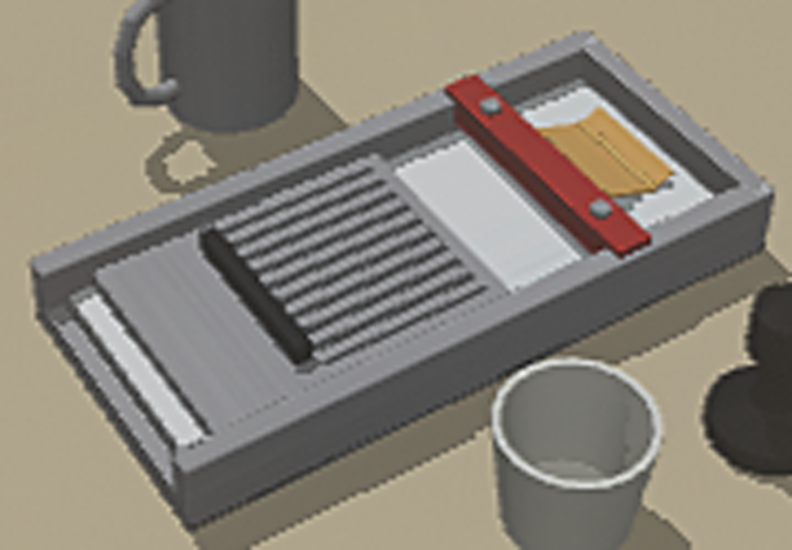

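View pics/c1.png

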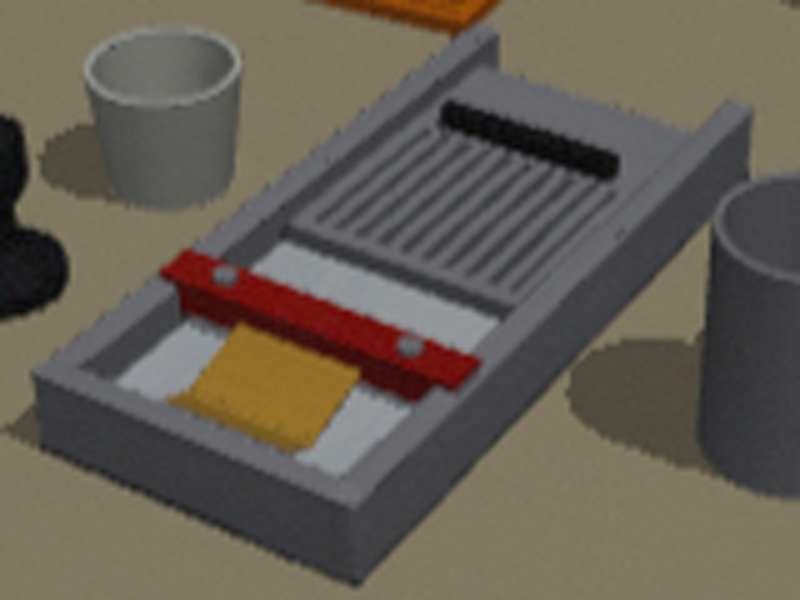

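Both crops confirm it: a grey grate with a black ledge in the pan, the red bar and brass leaf ahead of it. Its nose edge in the side crop runs (378,158)–(510,292) and its rear edge (95,272)–(207,432).

Run:
```python
from h import *
import pickle
A=pickle.load(open("pics/s1.pkl","rb"));B=pickle.load(open("pics/s2.pkl","rb"))
S=lambda u,v,z:atz(B,u/4.4+180,v/4.4+155,z)[:2]
C=lambda u,v,z:atz(A,u/5+150,v/5+155,z)[:2]
fl,fr=S(585,33,.04),S(775,190,.04);nl=S(34,264,.04);nr0=S(192,527,0)
nr=S(180,465,.04)
print("pan side FL,FR,NL,NR,NRbot",*np.round([fl,fr,nl,nr,nr0],4))
F2=[C(360,503,.04),C(37,375,.04),C(750,105,.04),C(497,28,.04)]
print("pan scene FL FR NL NR",*np.round(F2,4), C(358,585,0))
print("grate side rear L,R nose L,R",*np.round([S(95,272,.032),S(207,432,.032),S(378,158,.032),S(510,292,.032)],4))
print("grate scene nose L?",*np.round([C(513,300,.032),C(295,228,.032)],4))
print("ledge scene top front L,R",*np.round([C(615,155,.044),C(445,105,.044)],4),"side",*np.round([S(205,235,.044),S(300,358,.044)],4))
for n,P in(("side",[fl,fr,nl,nr]),("scene",F2)):
    m=(P[0]+P[1]-P[2]-P[3])/2;yaw=np.arctan2(m[1],m[0]);print(n,"len",np.linalg.norm(m),"yaw",np.degrees(yaw),"w",np.linalg.norm(P[0]-P[1]),"far",(P[0]+P[1])/2,"mid",sum(P)/4)
o=bot.get_obs();q=o["tool_rot"]
from scipy.spatial.transform import Rotation as R
print(R.from_quat(q[[1,2,3,0]]).as_matrix().round(3))
```

```text
pan side FL,FR,NL,NR,NRbot [0.7572 0.0443] [ 0.7617 -0.103 ] [0.4313 0.0377] [ 0.4334 -0.104 ] [ 0.4353 -0.1072]
pan scene FL FR NL NR [0.7563 0.0507] [ 0.7627 -0.0974] [0.4311 0.0426] [ 0.4343 -0.094 ] [0.75731645 0.04933182]
grate side rear L,R nose L,R [0.4564 0.0256] [ 0.4548 -0.0879] [0.6139 0.0245] [ 0.6163 -0.0867]
grate scene nose L? [0.6113 0.0256] [ 0.6178 -0.081 ]
ledge scene top front L,R [0.5082 0.0146] [ 0.5139 -0.072 ] side [0.5074 0.0095] [ 0.5059 -0.0811]
side len 0.32710999585451 yaw 0.661013607840976 w 0.147330540306496 far [ 0.75941083 -0.02937468] mid [ 0.59586671 -0.03126155]
scene len 0.3268113558086219 yaw 0.4083848395573564 w 0.1482474341301995 far [ 0.75947877 -0.02338348] mid [ 0.59607724 -0.02454817]
[[-0.897  0.442 -0.001]
 [ 0.442  0.897 -0.002]
 [-0.    -0.002 -1.   ]]
```

Call:
jog_arm([
  {"az": -6.9,"fingers": 40},
  {"az": -6.9,"fingers": 40},
  {"az": -6.8,"fingers": 40},
  {"az": -6.8,"fingers": 40},
  {"x": -14,"y": -45,"fingers": 40},
  {"x": -14,"y": -45,"fingers": 40},
  {"x": -14,"y": -45,"fingers": 40},
  {"x": -14,"y": -45,"fingers": 40},
])

```text
invalid input
```

Call:
jog_arm([
  {"x": -13,"y": -45,"fingers": 40},
  {"x": -13,"y": -45,"fingers": 40},
  {"x": -13,"y": -45,"fingers": 40},
  {"x": -13,"y": -45,"fingers": 40},
  {"x": -13,"y": -45,"fingers": 40},
  {"x": -13,"y": -45,"fingers": 40},
  {"x": -13,"y": -45,"fingers": 40},
  {"x": -13,"y": -45,"fingers": 40},
])

```text
invalid input
```

Call:
jog_arm([
  {"x": 0,"y": 0,"z": 0,"ax": 0,"ay": 0,"az": -6.9,"fingers": 40},
  {"x": 0,"y": 0,"z": 0,"ax": 0,"ay": 0,"az": -6.9,"fingers": 40},
  {"x": 0,"y": 0,"z": 0,"ax": 0,"ay": 0,"az": -6.8,"fingers": 40},
  {"x": 0,"y": 0,"z": 0,"ax": 0,"ay": 0,"az": -6.8,"fingers": 40},
  {"x": -14,"y": -45,"z": 0,"ax": 0,"ay": 0,"az": 0,"fingers": 40},
  {"x": -14,"y": -45,"z": 0,"ax": 0,"ay": 0,"az": 0,"fingers": 40},
  {"x": -14,"y": -45,"z": 0,"ax": 0,"ay": 0,"az": 0,"fingers": 40},
  {"x": -14,"y": -45,"z": 0,"ax": 0,"ay": 0,"az": 0,"fingers": 40},
])

```text
t: 0.9
eef_pos: [0.3582, 0.4245, 0.1971]
tool_rot: [-0.0, -0.01, 1.0, -0.0]
contact_force: [0.3, 0.3, 0.9]
gripper_width: 0.466
grasp_force: 0.0
```

Call:
jog_arm([
  {"x": -14,"y": -45,"z": 0,"ax": 0,"ay": 0,"az": 0,"fingers": 40},
  {"x": -14,"y": -45,"z": 0,"ax": 0,"ay": 0,"az": 0,"fingers": 40},
  {"x": -14,"y": -45,"z": 0,"ax": 0,"ay": 0,"az": 0,"fingers": 40},
  {"x": -14,"y": -45,"z": 0,"ax": 0,"ay": 0,"az": 0,"fingers": 40},
  {"x": -14,"y": -45,"z": 0,"ax": 0,"ay": 0,"az": 0,"fingers": 40},
  {"x": -14,"y": -45,"z": 0,"ax": 0,"ay": 0,"az": 0,"fingers": 40},
  {"x": -14,"y": -45,"z": 0,"ax": 0,"ay": 0,"az": 0,"fingers": 40},
  {"x": -14,"y": -45,"z": 0,"ax": 0,"ay": 0,"az": 0,"fingers": 40},
])

```text
t: 1.7
eef_pos: [0.4773, 0.0671, 0.1976]
tool_rot: [-0.0, -0.01, 1.0, 0.0]
contact_force: [0.4, -0.2, 0.1]
gripper_width: 0.468
grasp_force: 0.0
```

Call:
jog_arm([
  {"x": 0,"y": -45,"z": 10,"ax": 0,"ay": 0,"az": 0,"fingers": 40},
  {"x": 0,"y": -45,"z": 10,"ax": 0,"ay": 0,"az": 0,"fingers": 40},
  {"x": 0,"y": 0,"z": 20,"ax": 0,"ay": 0,"az": 0,"fingers": 40},
  {"x": 0,"y": 0,"z": 20,"ax": 0,"ay": 0,"az": 0,"fingers": 40},
  {"x": 0,"y": 0,"z": 10,"ax": 0,"ay": 0,"az": 0,"fingers": 40},
  {"x": 0,"y": 0,"z": 0,"ax": 0,"ay": 0,"az": 0,"fingers": 40},
  {"x": 0,"y": 0,"z": 0,"ax": 0,"ay": 0,"az": 0,"fingers": 40},
  {"x": 0,"y": 0,"z": 0,"ax": 0,"ay": 0,"az": 0,"fingers": 40},
])

```text
t: 2.5
eef_pos: [0.4799, -0.0206, 0.1284]
tool_rot: [0.001, -0.011, 1.0, 0.0]
contact_force: [0.6, 0.6, -0.5]
gripper_width: 0.468
grasp_force: 0.0
```

Run:
```python
from h import *
c=snap("wrist","w1",s=1.5);snap("side","s3",(150,120,370,285),3.6);print(c["vertical_fov"],np.round(c["world_from_camera"],4).tolist(),c["cx"],c["cy"])
o=bot.get_obs();print(o["eef_pos"],o["contact_force"])
```

```text
62.92754076900369 [[-0.0208, 0.9557, 0.2935, 0.4055], [0.9998, 0.0199, 0.0062, -0.0226], [0.0, 0.2936, -0.9559, 0.3058], [0.0, 0.0, 0.0, 1.0]] 260.9299027362561 193.10320724929105
[ 0.47978149 -0.02063815  0.12837349] [ 0.72225275 -0.24370023  0.18028003]
```

View pics/w1.png

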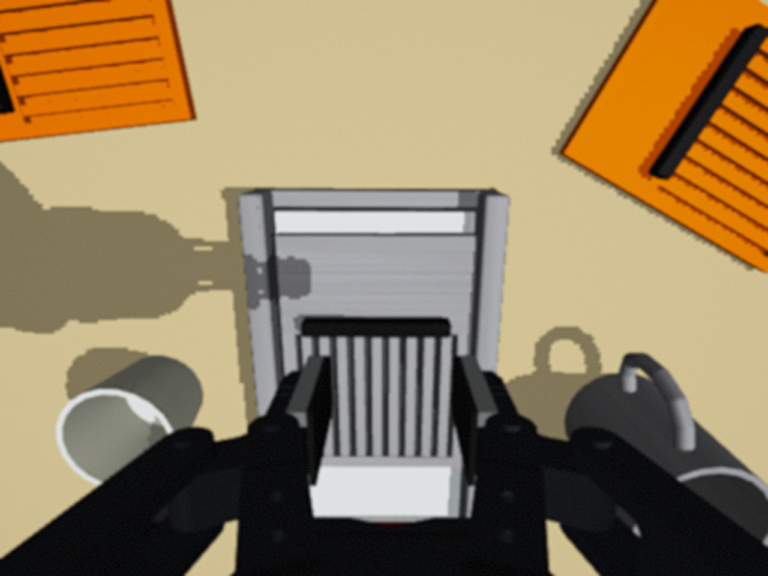

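View pics/s3.png

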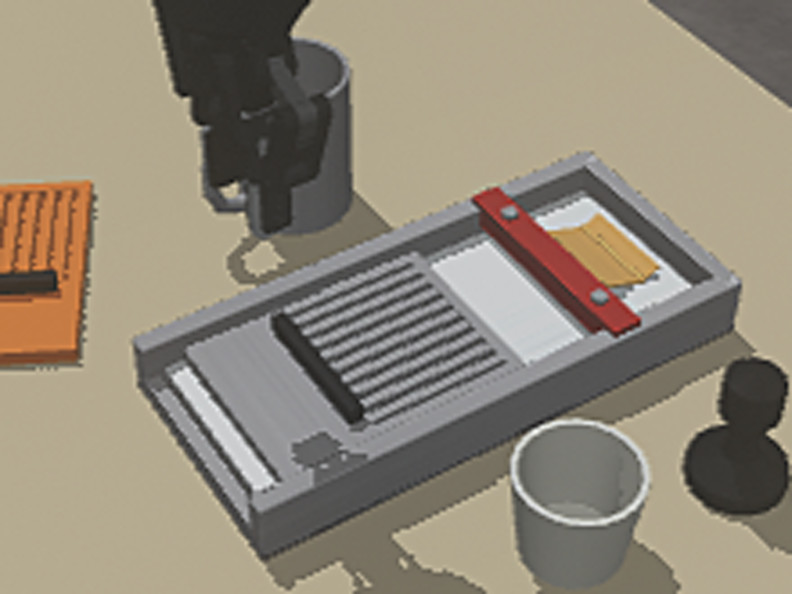

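The wrist view looks straight down into the pan. The grate's rear edge is at row ~235 (columns 275–475), the ledge rear at row ~320 (columns 302–450), and the pan's near corners at (240,193) and (508,193).

Run:
```python
from h import *
import pickle
W=pickle.load(open("pics/w1.pkl","rb"))
P=lambda u,v,z:atz(W,u/1.5,v/1.5,z)[:2].round(4)
print("rear",P(275,235,.032),P(475,235,.032),"ledge top",P(302,319,.044),P(450,319,.044),"pan near",P(240,193,.04),P(508,193,.04),"wall L/R later",P(263,380,.04) ,P(496,380,.04))
```

```text
rear [ 0.4574 -0.0899] [0.4549 0.0276] ledge top [ 0.5052 -0.0736] [0.5033 0.0142] pan near [ 0.4326 -0.1062] [0.4295 0.0427] wall L/R later [ 0.5481 -0.1003] [0.545 0.046]
```

Call:
jog_arm([
  {"x": -3,"y": -9.5,"z": 0,"ax": 0,"ay": 0,"az": 0,"fingers": 40},
  {"x": 0,"y": 0,"z": 20,"ax": 0,"ay": 0,"az": 0,"fingers": 40},
  {"x": 0,"y": 0,"z": 20,"ax": 0,"ay": 0,"az": 0,"fingers": 40},
  {"x": 0,"y": 0,"z": 20,"ax": 0,"ay": 0,"az": 0,"fingers": 40},
  {"x": 0,"y": 0,"z": 15,"ax": 0,"ay": 0,"az": 0,"fingers": 40},
  {"x": 0,"y": 0,"z": 8,"ax": 0,"ay": 0,"az": 0,"fingers": 40},
  {"x": 0,"y": 0,"z": 0,"ax": 0,"ay": 0,"az": 0,"fingers": 40},
  {"x": 0,"y": 0,"z": 0,"ax": 0,"ay": 0,"az": 0,"fingers": 40},
])

```text
t: 3.4
eef_pos: [0.4829, -0.0307, 0.0451]
tool_rot: [0.0, -0.01, 1.0, -0.0]
contact_force: [-0.1, 0.6, -0.3]
gripper_width: 0.47
grasp_force: 0.0
```

Call:
jog_arm([
  {"x": 0,"y": 0,"z": 3,"ax": 0,"ay": 0,"az": 0,"fingers": 40},
  {"x": 0,"y": 0,"z": 3,"ax": 0,"ay": 0,"az": 0,"fingers": 40},
  {"x": 0,"y": 0,"z": 3,"ax": 0,"ay": 0,"az": 0,"fingers": 40},
  {"x": 0,"y": 0,"z": 3,"ax": 0,"ay": 0,"az": 0,"fingers": 40},
  {"x": 0,"y": 0,"z": 0,"ax": 0,"ay": 0,"az": 0,"fingers": 40},
  {"x": 0,"y": 0,"z": 0,"ax": 0,"ay": 0,"az": 0,"fingers": 40},
  {"x": 0,"y": 0,"z": 0,"ax": 0,"ay": 0,"az": 0,"fingers": 40},
  {"x": 0,"y": 0,"z": 0,"ax": 0,"ay": 0,"az": 0,"fingers": 40},
])

```text
t: 4.2
eef_pos: [0.4824, -0.0304, 0.0327]
tool_rot: [0.0, -0.01, 1.0, 0.0]
contact_force: [0.5, -0.4, 0.9]
gripper_width: 0.473
grasp_force: 0.0
```

Call:
jog_arm([
  {"x": 0,"y": 0,"z": 2,"ax": 0,"ay": 0,"az": 0,"fingers": 40},
  {"x": 0,"y": 0,"z": 2,"ax": 0,"ay": 0,"az": 0,"fingers": 40},
  {"x": 0,"y": 0,"z": 2,"ax": 0,"ay": 0,"az": 0,"fingers": 40},
  {"x": 0,"y": 0,"z": 2,"ax": 0,"ay": 0,"az": 0,"fingers": 40},
  {"x": 0,"y": 0,"z": 0,"ax": 0,"ay": 0,"az": 0,"fingers": 40},
  {"x": 0,"y": 0,"z": 0,"ax": 0,"ay": 0,"az": 0,"fingers": 40},
  {"x": 0,"y": 0,"z": 0,"ax": 0,"ay": 0,"az": 0,"fingers": 40},
  {"x": 0,"y": 0,"z": 0,"ax": 0,"ay": 0,"az": 0,"fingers": 40},
])

```text
t: 5.0
eef_pos: [0.4824, -0.0304, 0.0247]
tool_rot: [0.0, -0.01, 1.0, 0.0]
contact_force: [-0.6, -0.0, -0.5]
gripper_width: 0.468
grasp_force: 0.0
```

Call:
jog_arm([
  {"x": 0,"y": 0,"z": 2,"ax": 0,"ay": 0,"az": 0,"fingers": 40},
  {"x": 0,"y": 0,"z": 2,"ax": 0,"ay": 0,"az": 0,"fingers": 40},
  {"x": 0,"y": 0,"z": 1,"ax": 0,"ay": 0,"az": 0,"fingers": 40},
  {"x": 0,"y": 0,"z": 0,"ax": 0,"ay": 0,"az": 0,"fingers": 40},
  {"x": 0,"y": 0,"z": 0,"ax": 0,"ay": 0,"az": 0,"fingers": 40},
  {"x": 0,"y": 0,"z": 0,"ax": 0,"ay": 0,"az": 0,"fingers": 40},
  {"x": 0,"y": 0,"z": 0,"ax": 0,"ay": 0,"az": 0,"fingers": 40},
  {"x": 0,"y": 0,"z": 0,"ax": 0,"ay": 0,"az": 0,"fingers": 40},
])

```text
t: 5.8
eef_pos: [0.4824, -0.0304, 0.0196]
tool_rot: [0.0, -0.01, 1.0, 0.0]
contact_force: [-0.8, -0.4, -0.9]
gripper_width: 0.467
grasp_force: 0.0
```

Run:
```python
from h import *
snap("side","s4",(150,140,350,285),4)
```

```text
(no output)
```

View pics/s4.png

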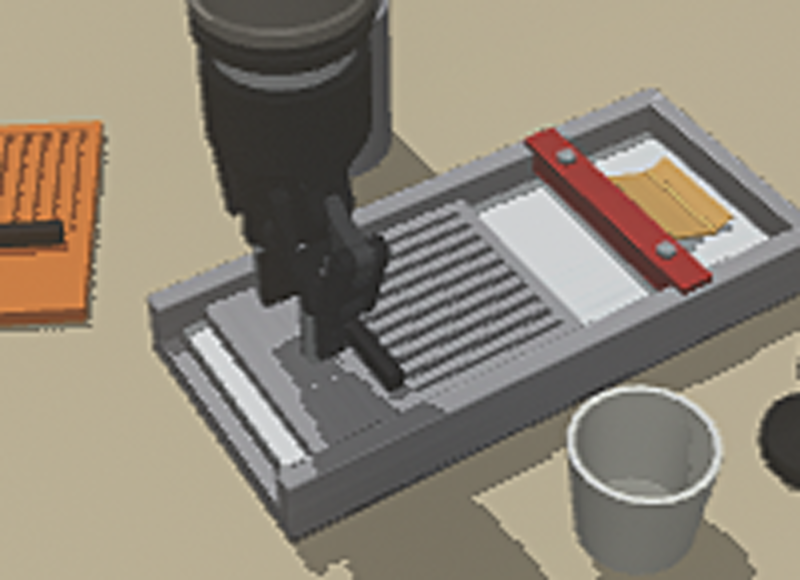

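The side crop shows the fingertip just over the deck at about (315,355), right behind the ledge at (375,350). The grate is still up, so I continue down.

Call:
jog_arm([
  {"x": 0,"y": 0,"z": 1,"ax": 0,"ay": 0,"az": 0,"fingers": 40},
  {"x": 0,"y": 0,"z": 1,"ax": 0,"ay": 0,"az": 0,"fingers": 40},
  {"x": 0,"y": 0,"z": 1,"ax": 0,"ay": 0,"az": 0,"fingers": 40},
  {"x": 0,"y": 0,"z": 1,"ax": 0,"ay": 0,"az": 0,"fingers": 40},
  {"x": 0,"y": 0,"z": 1,"ax": 0,"ay": 0,"az": 0,"fingers": 40},
  {"x": 0,"y": 0,"z": 0,"ax": 0,"ay": 0,"az": 0,"fingers": 40},
  {"x": 0,"y": 0,"z": 0,"ax": 0,"ay": 0,"az": 0,"fingers": 40},
  {"x": 0,"y": 0,"z": 0,"ax": 0,"ay": 0,"az": 0,"fingers": 40},
])

```text
t: 6.65
eef_pos: [0.4824, -0.0304, 0.0146]
tool_rot: [0.0, -0.01, 1.0, 0.0]
contact_force: [-0.3, 0.2, -0.8]
gripper_width: 0.463
grasp_force: 0.0
```

Call:
jog_arm([
  {"x": 0,"y": 0,"z": 1,"ax": 0,"ay": 0,"az": 0,"fingers": 40},
  {"x": 0,"y": 0,"z": 1,"ax": 0,"ay": 0,"az": 0,"fingers": 40},
  {"x": 0,"y": 0,"z": 1,"ax": 0,"ay": 0,"az": 0,"fingers": 40},
  {"x": 0,"y": 0,"z": 0,"ax": 0,"ay": 0,"az": 0,"fingers": 40},
  {"x": 0,"y": 0,"z": 0,"ax": 0,"ay": 0,"az": 0,"fingers": 40},
  {"x": 0,"y": 0,"z": 0,"ax": 0,"ay": 0,"az": 0,"fingers": 40},
  {"x": 0,"y": 0,"z": 0,"ax": 0,"ay": 0,"az": 0,"fingers": 40},
  {"x": 0,"y": 0,"z": 0,"ax": 0,"ay": 0,"az": 0,"fingers": 40},
])

```text
t: 7.45
eef_pos: [0.4824, -0.0304, 0.0116]
tool_rot: [0.0, -0.01, 1.0, 0.0]
contact_force: [0.3, 0.1, 0.4]
gripper_width: 0.469
grasp_force: 0.0
```

Run:
```python
from h import *
o=bot.get_obs();print(o["contact_force"],o["gripper_width"],o["eef_pos"])
snap("side","s5",(200,165,300,240),8)
```

```text
[0.26323335 0.07857662 0.40185131] 0.46937143272677084 [ 0.48236081 -0.03035207  0.01161923]
```

View pics/s5.png

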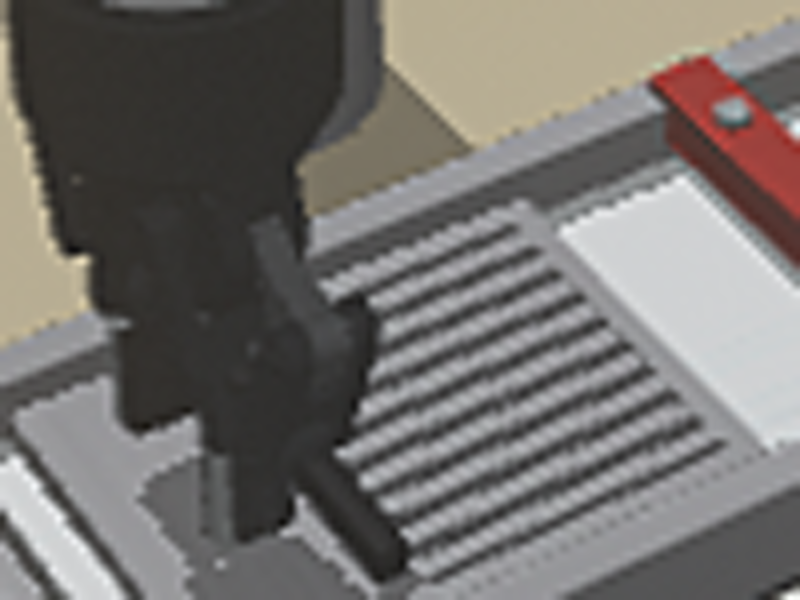

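Call:
jog_arm([
  {"x": 0,"y": 0,"z": 1,"ax": 0,"ay": 0,"az": 0,"fingers": 40},
  {"x": 0,"y": 0,"z": 1,"ax": 0,"ay": 0,"az": 0,"fingers": 40},
  {"x": 0,"y": 0,"z": 1,"ax": 0,"ay": 0,"az": 0,"fingers": 40},
  {"x": 0,"y": 0,"z": 1,"ax": 0,"ay": 0,"az": 0,"fingers": 40},
  {"x": 0,"y": 0,"z": 1,"ax": 0,"ay": 0,"az": 0,"fingers": 40},
  {"x": 0,"y": 0,"z": 0,"ax": 0,"ay": 0,"az": 0,"fingers": 40},
  {"x": 0,"y": 0,"z": 0,"ax": 0,"ay": 0,"az": 0,"fingers": 40},
  {"x": 0,"y": 0,"z": 0,"ax": 0,"ay": 0,"az": 0,"fingers": 40},
])

```text
t: 8.3
eef_pos: [0.4824, -0.0304, 0.0066]
tool_rot: [0.0, -0.01, 1.0, 0.0]
contact_force: [-0.3, 0.1, 0.2]
gripper_width: 0.468
grasp_force: 0.0
```

Run:
```python
from h import *
import pickle
c=pickle.load(open("pics/s5.pkl","rb"))
o,d=ray(c,200+260/8,165+545/8)
for y in(-.05,-.055,-.06,-.065): print(o+d*(y-o[1])/d[1])
o,d=ray(c,200+390/8,165+580/8);print("ledge end bottom rear",o+d*(.032-o[2])/d[2])
s=bot.get_obs();print(s["contact_force"],s["eef_pos"])
```

```text
[ 0.48790563 -0.05        0.03459713]
[ 0.48534914 -0.055       0.04065669]
[ 0.48279264 -0.06        0.04671625]
[ 0.48023615 -0.065       0.05277581]
ledge end bottom rear [ 0.5108166  -0.07478268  0.032     ]
[-0.32097741  0.05382644  0.16467657] [ 0.48239518 -0.03037008  0.00663452]
```

Call:
jog_arm([
  {"x": 0,"y": 0,"z": 1,"ax": 0,"ay": 0,"az": 0,"fingers": 40},
  {"x": 0,"y": 0,"z": 1,"ax": 0,"ay": 0,"az": 0,"fingers": 40},
  {"x": 0,"y": 0,"z": 1,"ax": 0,"ay": 0,"az": 0,"fingers": 40},
  {"x": 0,"y": 0,"z": 1,"ax": 0,"ay": 0,"az": 0,"fingers": 40},
  {"x": 0,"y": 0,"z": 1,"ax": 0,"ay": 0,"az": 0,"fingers": 40},
  {"x": 0,"y": 0,"z": 0,"ax": 0,"ay": 0,"az": 0,"fingers": 40},
  {"x": 0,"y": 0,"z": 0,"ax": 0,"ay": 0,"az": 0,"fingers": 40},
  {"x": 0,"y": 0,"z": 0,"ax": 0,"ay": 0,"az": 0,"fingers": 40},
])

```text
t: 9.1
eef_pos: [0.4824, -0.0304, 0.0016]
tool_rot: [0.0, -0.01, 1.0, -0.0]
contact_force: [-0.4, 0.5, 0.2]
gripper_width: 0.466
grasp_force: 0.0
```

Run:
```python
from h import *
s=bot.get_obs();print(s["contact_force"],s["eef_pos"],s["joint_torque"].round(2))
snap("side","s6",(200,165,300,240),8)
```

```text
[-0.42457061  0.51907248  0.1981467 ] [ 0.48237303 -0.03037331  0.00160987] [ 0.000e+00 -4.554e+01  3.500e+00 -1.538e+01  1.000e-02  0.000e+00
  0.000e+00]
```

View pics/s6.png

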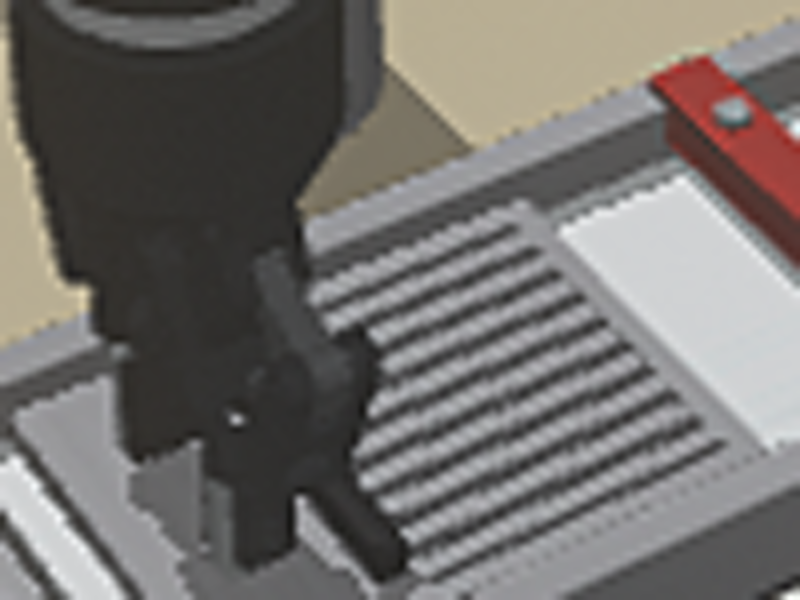

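The fingertip, at about (250,570), is almost on the deck with no force yet. I continue down.

Call:
jog_arm([
  {"x": 0,"y": 0,"z": 1,"ax": 0,"ay": 0,"az": 0,"fingers": 40},
  {"x": 0,"y": 0,"z": 1,"ax": 0,"ay": 0,"az": 0,"fingers": 40},
  {"x": 0,"y": 0,"z": 1,"ax": 0,"ay": 0,"az": 0,"fingers": 40},
  {"x": 0,"y": 0,"z": 1,"ax": 0,"ay": 0,"az": 0,"fingers": 40},
  {"x": 0,"y": 0,"z": 1,"ax": 0,"ay": 0,"az": 0,"fingers": 40},
  {"x": 0,"y": 0,"z": 1,"ax": 0,"ay": 0,"az": 0,"fingers": 40},
  {"x": 0,"y": 0,"z": 0,"ax": 0,"ay": 0,"az": 0,"fingers": 40},
  {"x": 0,"y": 0,"z": 0,"ax": 0,"ay": 0,"az": 0,"fingers": 40},
])

```text
t: 9.95
eef_pos: [0.4823, -0.0303, -0.004]
tool_rot: [-0.0, -0.01, 1.0, 0.0]
contact_force: [-1.9, 0.0, 8.1]
gripper_width: 0.471
grasp_force: 4.0
```

Contact at 8 N. Now I press about 8 mm further.

Call:
jog_arm([
  {"x": 0,"y": 0,"z": 1,"ax": 0,"ay": 0,"az": 0,"fingers": 40},
  {"x": 0,"y": 0,"z": 1,"ax": 0,"ay": 0,"az": 0,"fingers": 40},
  {"x": 0,"y": 0,"z": 1,"ax": 0,"ay": 0,"az": 0,"fingers": 40},
  {"x": 0,"y": 0,"z": 1,"ax": 0,"ay": 0,"az": 0,"fingers": 40},
  {"x": 0,"y": 0,"z": 1,"ax": 0,"ay": 0,"az": 0,"fingers": 40},
  {"x": 0,"y": 0,"z": 1,"ax": 0,"ay": 0,"az": 0,"fingers": 40},
  {"x": 0,"y": 0,"z": 0,"ax": 0,"ay": 0,"az": 0,"fingers": 40},
  {"x": 0,"y": 0,"z": 0,"ax": 0,"ay": 0,"az": 0,"fingers": 40},
])

```text
t: 10.75
eef_pos: [0.4823, -0.0303, -0.0097]
tool_rot: [-0.0, -0.01, 1.0, 0.0]
contact_force: [-2.5, 0.7, 11.5]
gripper_width: 0.469
grasp_force: 6.0
```

Call:
jog_arm([
  {"x": 0,"y": 0,"z": 1,"ax": 0,"ay": 0,"az": 0,"fingers": 40},
  {"x": 0,"y": 0,"z": 1,"ax": 0,"ay": 0,"az": 0,"fingers": 40},
  {"x": 0,"y": 0,"z": 0,"ax": 0,"ay": 0,"az": 0,"fingers": 40},
  {"x": -3,"y": 0,"z": 0,"ax": 0,"ay": 0,"az": 0,"fingers": 40},
  {"x": -3,"y": 0,"z": 0,"ax": 0,"ay": 0,"az": 0,"fingers": 40},
  {"x": -3,"y": 0,"z": 0,"ax": 0,"ay": 0,"az": 0,"fingers": 40},
  {"x": -3,"y": 0,"z": 0,"ax": 0,"ay": 0,"az": 0,"fingers": 40},
  {"x": -3,"y": 0,"z": 0,"ax": 0,"ay": 0,"az": 0,"fingers": 40},
])

```text
t: 11.55
eef_pos: [0.4939, -0.0304, -0.0125]
tool_rot: [-0.003, -0.01, 1.0, 0.0]
contact_force: [-8.2, 0.2, 14.2]
gripper_width: 0.467
grasp_force: 7.0
```

Call:
jog_arm([
  {"x": -4,"y": 0,"z": 0,"ax": 0,"ay": 0,"az": 0,"fingers": 40},
  {"x": -4,"y": 0,"z": 0,"ax": 0,"ay": 0,"az": 0,"fingers": 40},
  {"x": -4,"y": 0,"z": 0,"ax": 0,"ay": 0,"az": 0,"fingers": 40},
  {"x": -4,"y": 0,"z": 0,"ax": 0,"ay": 0,"az": 0,"fingers": 40},
  {"x": -4,"y": 0,"z": 0,"ax": 0,"ay": 0,"az": 0,"fingers": 40},
  {"x": -4,"y": 0,"z": 0,"ax": 0,"ay": 0,"az": 0,"fingers": 40},
  {"x": -4,"y": 0,"z": 0,"ax": 0,"ay": 0,"az": 0,"fingers": 40},
  {"x": -2,"y": 0,"z": 0,"ax": 0,"ay": 0,"az": 0,"fingers": 40},
])

```text
t: 12.35
eef_pos: [0.5244, -0.0298, -0.0123]
tool_rot: [-0.003, -0.01, 1.0, 0.0]
contact_force: [-8.9, 0.0, 14.1]
gripper_width: 0.471
grasp_force: 6.9
```

Call:
jog_arm([
  {"x": -4,"y": 0,"z": 0,"ax": 0,"ay": 0,"az": 0,"fingers": 40},
  {"x": -4,"y": 0,"z": 0,"ax": 0,"ay": 0,"az": 0,"fingers": 40},
  {"x": -4,"y": 0,"z": 0,"ax": 0,"ay": 0,"az": 0,"fingers": 40},
  {"x": -4,"y": 0,"z": 0,"ax": 0,"ay": 0,"az": 0,"fingers": 40},
  {"x": -4,"y": 0,"z": 0,"ax": 0,"ay": 0,"az": 0,"fingers": 40},
  {"x": -4,"y": 0,"z": 0,"ax": 0,"ay": 0,"az": 0,"fingers": 40},
  {"x": -4,"y": 0,"z": 0,"ax": 0,"ay": 0,"az": 0,"fingers": 40},
  {"x": -2,"y": 0,"z": 0,"ax": 0,"ay": 0,"az": 0,"fingers": 40},
])

```text
t: 13.15
eef_pos: [0.5547, -0.0292, -0.0122]
tool_rot: [-0.003, -0.01, 1.0, 0.0]
contact_force: [-8.9, 0.1, 14.0]
gripper_width: 0.468
grasp_force: 6.9
```

Run:
```python
from h import *
snap("scene","s7",(150,145,310,265),5)
```

```text
(no output)
```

View pics/s7.png

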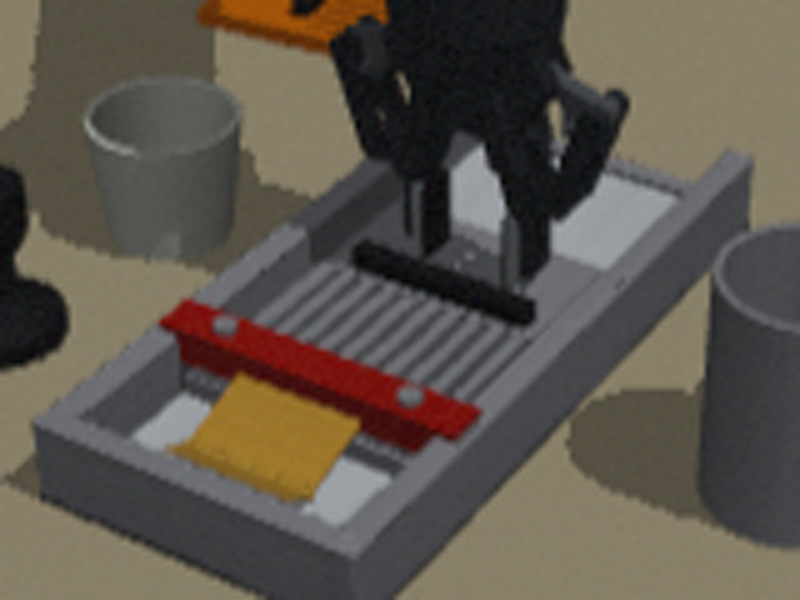

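The grate is moving well: its nose has come out under the bar (about row 440 beside the leaf), lying flat, with the fingers on the deck behind the ledge. I keep sliding.

Call:
jog_arm([
  {"x": -4,"y": 0,"z": 0,"ax": 0,"ay": 0,"az": 0,"fingers": 40},
  {"x": -4,"y": 0,"z": 0,"ax": 0,"ay": 0,"az": 0,"fingers": 40},
  {"x": -4,"y": 0,"z": 0,"ax": 0,"ay": 0,"az": 0,"fingers": 40},
  {"x": -4,"y": 0,"z": 0,"ax": 0,"ay": 0,"az": 0,"fingers": 40},
  {"x": -4,"y": 0,"z": 0,"ax": 0,"ay": 0,"az": 0,"fingers": 40},
  {"x": -4,"y": 0,"z": 0,"ax": 0,"ay": 0,"az": 0,"fingers": 40},
  {"x": -4,"y": 0,"z": 0,"ax": 0,"ay": 0,"az": 0,"fingers": 40},
  {"x": -4,"y": 0,"z": 0,"ax": 0,"ay": 0,"az": 0,"fingers": 40},
])

```text
t: 14.0
eef_pos: [0.5865, -0.0286, -0.0121]
tool_rot: [-0.003, -0.01, 1.0, 0.0]
contact_force: [-9.0, -0.3, 14.1]
gripper_width: 0.467
grasp_force: 7.7
```

Call:
jog_arm([
  {"x": -3,"y": 0,"z": 0,"ax": 0,"ay": 0,"az": 0,"fingers": 40},
  {"x": -3,"y": 0,"z": 0,"ax": 0,"ay": 0,"az": 0,"fingers": 40},
  {"x": -3,"y": 0,"z": 0,"ax": 0,"ay": 0,"az": 0,"fingers": 40},
  {"x": -2,"y": 0,"z": 0,"ax": 0,"ay": 0,"az": 0,"fingers": 40},
  {"x": -2,"y": 0,"z": 0,"ax": 0,"ay": 0,"az": 0,"fingers": 40},
  {"x": -2,"y": 0,"z": 0,"ax": 0,"ay": 0,"az": 0,"fingers": 40},
  {"x": -2,"y": 0,"z": 0,"ax": 0,"ay": 0,"az": 0,"fingers": 40},
  {"x": 0,"y": 0,"z": 0,"ax": 0,"ay": 0,"az": 0,"fingers": 40},
])

```text
t: 14.8
eef_pos: [0.601, -0.0282, -0.013]
tool_rot: [-0.005, -0.01, 1.0, 0.0]
contact_force: [-13.3, -0.3, 13.1]
gripper_width: 0.471
grasp_force: 10.0
```

Call:
jog_arm([
  {"x": -2,"y": 0,"z": 0,"ax": 0,"ay": 0,"az": 0,"fingers": 40},
  {"x": -2,"y": 0,"z": 0,"ax": 0,"ay": 0,"az": 0,"fingers": 40},
  {"x": -2,"y": 0,"z": 0,"ax": 0,"ay": 0,"az": 0,"fingers": 40},
  {"x": -2,"y": 0,"z": 0,"ax": 0,"ay": 0,"az": 0,"fingers": 40},
  {"x": -2,"y": 0,"z": 0,"ax": 0,"ay": 0,"az": 0,"fingers": 40},
  {"x": 0,"y": 0,"z": 0,"ax": 0,"ay": 0,"az": 0,"fingers": 40},
  {"x": 0,"y": 0,"z": 0,"ax": 0,"ay": 0,"az": 0,"fingers": 40},
  {"x": 0,"y": 0,"z": 0,"ax": 0,"ay": 0,"az": 0,"fingers": 40},
])

```text
t: 15.6
eef_pos: [0.6125, -0.028, -0.0127]
tool_rot: [-0.004, -0.01, 1.0, 0.0]
contact_force: [-9.2, -0.3, 11.6]
gripper_width: 0.469
grasp_force: 8.2
```

Run:
```python
from h import *
snap("scene","s8",(150,145,310,265),5)
```

```text
(no output)
```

View pics/s8.png

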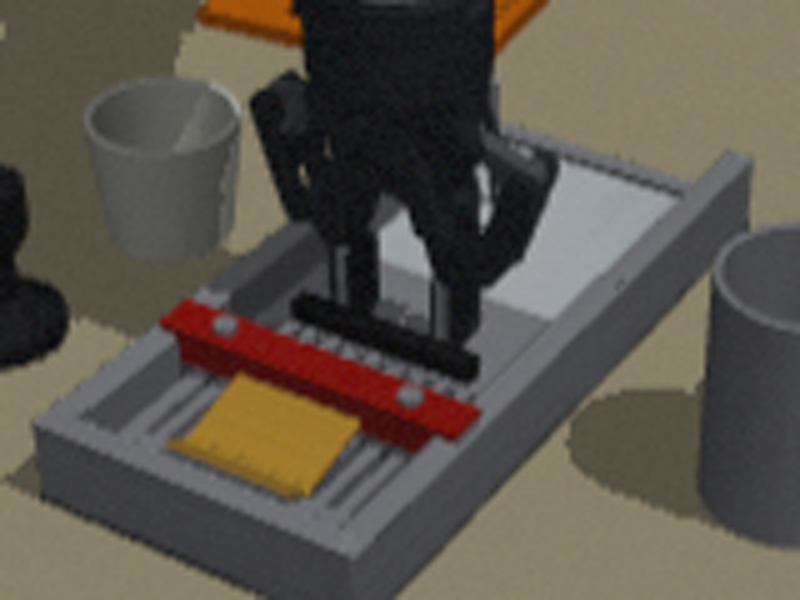

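The white bed beyond the nose has gone and the ledge is close to the bar, so the grate is nearly home. I've now viewed 11 pictures against the limit of 10, so I'll go by force and numbers from here.

Call:
jog_arm([
  {"x": -2,"y": 0,"z": 0,"ax": 0,"ay": 0,"az": 0,"fingers": 40},
  {"x": -2,"y": 0,"z": 0,"ax": 0,"ay": 0,"az": 0,"fingers": 40},
  {"x": -2,"y": 0,"z": 0,"ax": 0,"ay": 0,"az": 0,"fingers": 40},
  {"x": 0,"y": 0,"z": 0,"ax": 0,"ay": 0,"az": 0,"fingers": 40},
  {"x": 0,"y": 0,"z": 0,"ax": 0,"ay": 0,"az": 0,"fingers": 40},
  {"x": 0,"y": 0,"z": 0,"ax": 0,"ay": 0,"az": 0,"fingers": 40},
  {"x": 0,"y": 0,"z": 0,"ax": 0,"ay": 0,"az": 0,"fingers": 40},
  {"x": 0,"y": 0,"z": 0,"ax": 0,"ay": 0,"az": 0,"fingers": 40},
])

```text
t: 16.45
eef_pos: [0.6186, -0.0279, -0.0127]
tool_rot: [-0.003, -0.01, 1.0, 0.0]
contact_force: [-10.5, -0.1, 10.5]
gripper_width: 0.462
grasp_force: 8.1
```

Call:
jog_arm([
  {"x": -2,"y": 0,"z": 0,"ax": 0,"ay": 0,"az": 0,"fingers": 40},
  {"x": -2,"y": 0,"z": 0,"ax": 0,"ay": 0,"az": 0,"fingers": 40},
  {"x": -1,"y": 0,"z": 0,"ax": 0,"ay": 0,"az": 0,"fingers": 40},
  {"x": 0,"y": 0,"z": 0,"ax": 0,"ay": 0,"az": 0,"fingers": 40},
  {"x": 0,"y": 0,"z": 0,"ax": 0,"ay": 0,"az": 0,"fingers": 40},
  {"x": 0,"y": 0,"z": 0,"ax": 0,"ay": 0,"az": 0,"fingers": 40},
  {"x": 0,"y": 0,"z": 0,"ax": 0,"ay": 0,"az": 0,"fingers": 40},
  {"x": 0,"y": 0,"z": 0,"ax": 0,"ay": 0,"az": 0,"fingers": 40},
])

```text
t: 17.25
eef_pos: [0.6235, -0.0279, -0.0127]
tool_rot: [-0.004, -0.01, 1.0, 0.0]
contact_force: [-9.4, 0.5, 10.6]
gripper_width: 0.468
grasp_force: 8.3
```

Run:
```python
from h import *
import pickle
snap("scene","s9");s=bot.get_obs();print(s["eef_pos"],s["contact_force"])
# ledge and bar columns: dark ledge vs red bar in both pictures, world x at right ledge end / bar
for n in("s8","s9"):
    im=np.load(f"pics/{n}.npy").astype(int);c=pickle.load(open(f"pics/{n}.pkl","rb"))
    red=(im[:,:,2]>120)&(im[:,:,1]<60)
    for u in (236,239,242):
        g=im[:,u].sum(1)/3;print(n,u,[(v,int(g[v]),int(red[v,u])) for v in range(206,232)])
```

```text
[ 0.62343339 -0.027829   -0.01269339] [-9.71444583  0.25744498 10.96798461]
s8 236 [(206, 34, 0), (207, 33, 0), (208, 34, 0), (209, 35, 0), (210, 34, 0), (211, 34, 0), (212, 32, 0), (213, 24, 0), (214, 28, 0), (215, 17, 0), (216, 17, 0), (217, 18, 0), (218, 19, 0), (219, 70, 0), (220, 98, 0), (221, 74, 0), (222, 85, 0), (223, 68, 0), (224, 50, 1), (225, 50, 0), (226, 50, 0), (227, 52, 1), (228, 51, 0), (229, 50, 1), (230, 48, 0), (231, 35, 0)]
s8 239 [(206, 43, 0), (207, 44, 0), (208, 43, 0), (209, 44, 0), (210, 46, 0), (211, 42, 0), (212, 44, 0), (213, 29, 0), (214, 20, 0), (215, 26, 0), (216, 24, 0), (217, 15, 0), (218, 18, 0), (219, 15, 0), (220, 69, 0), (221, 103, 0), (222, 85, 0), (223, 68, 0), (224, 62, 0), (225, 48, 0), (226, 52, 1), (227, 50, 1), (228, 50, 1), (229, 51, 0), (230, 53, 1), (231, 46, 0)]
s8 242 [(206, 20, 0), (207, 20, 0), (208, 20, 0), (209, 14, 0), (210, 26, 0), (211, 26, 0), (212, 20, 0), (213, 36, 0), (214, 46, 0), (215, 26, 0), (216, 24, 0), (217, 24, 0), (218, 15, 0), (219, 20, 0), (220, 18, 0), (221, 55, 0), (222, 95, 0), (223, 113, 0), (224, 107, 0), (22
[... 514 characters left out ...]
), (209, 23, 0), (210, 22, 0), (211, 17, 0), (212, 22, 0), (213, 21, 0), (214, 14, 0), (215, 24, 0), (216, 26, 0), (217, 35, 0), (218, 28, 0), (219, 27, 0), (220, 18, 0), (221, 17, 0), (222, 15, 0), (223, 24, 0), (224, 40, 0), (225, 52, 1), (226, 48, 1), (227, 53, 1), (228, 53, 1), (229, 49, 1), (230, 53, 1), (231, 49, 0)]
s9 242 [(206, 29, 0), (207, 25, 0), (208, 31, 0), (209, 22, 0), (210, 26, 0), (211, 31, 0), (212, 36, 0), (213, 54, 0), (214, 88, 0), (215, 112, 0), (216, 112, 0), (217, 105, 0), (218, 78, 0), (219, 33, 0), (220, 28, 0), (221, 27, 0), (222, 32, 0), (223, 76, 0), (224, 108, 0), (225, 90, 0), (226, 53, 1), (227, 49, 0), (228, 50, 1), (229, 51, 0), (230, 46, 0), (231, 57, 0)]
```

Run:
```python
from h import *
import pickle
c=pickle.load(open("pics/s9.pkl","rb"))
print("ledge foot s8",atz(c,239,219.7,.023),atz(c,242,220.8,.023),"s9",atz(c,242,222.7,.023),"bar near top",atz(c,242,225.3,.044),atz(c,239,224.6,.044))
```

```text
ledge foot s8 [0.6300131  0.00433793 0.023     ] [0.62981582 0.0116036  0.023     ] s9 [0.63524484 0.01513348 0.023     ] bar near top [0.66556498 0.03484179 0.044     ] [0.66687042 0.0286705  0.044     ]
```

Call:
jog_arm([
  {"x": -2,"y": 0,"z": 0,"ax": 0,"ay": 0,"az": 0,"fingers": 40},
  {"x": -2,"y": 0,"z": 0,"ax": 0,"ay": 0,"az": 0,"fingers": 40},
  {"x": -1,"y": 0,"z": 0,"ax": 0,"ay": 0,"az": 0,"fingers": 40},
  {"x": -1,"y": 0,"z": 0,"ax": 0,"ay": 0,"az": 0,"fingers": 40},
  {"x": 0,"y": 0,"z": 0,"ax": 0,"ay": 0,"az": 0,"fingers": 40},
  {"x": 0,"y": 0,"z": 0,"ax": 0,"ay": 0,"az": 0,"fingers": 40},
  {"x": 0,"y": 0,"z": 0,"ax": 0,"ay": 0,"az": 0,"fingers": 40},
  {"x": 0,"y": 0,"z": 0,"ax": 0,"ay": 0,"az": 0,"fingers": 40},
])

```text
t: 18.1
eef_pos: [0.6278, -0.0278, -0.0131]
tool_rot: [-0.005, -0.01, 1.0, 0.0]
contact_force: [-12.8, 0.5, 12.2]
gripper_width: 0.467
grasp_force: 9.8
```

Call:
jog_arm([
  {"x": -1,"y": 0,"z": 0,"ax": 0,"ay": 0,"az": 0,"fingers": 40},
  {"x": -1,"y": 0,"z": 0,"ax": 0,"ay": 0,"az": 0,"fingers": 40},
  {"x": -1,"y": 0,"z": 0,"ax": 0,"ay": 0,"az": 0,"fingers": 40},
  {"x": 0,"y": 0,"z": 0,"ax": 0,"ay": 0,"az": 0,"fingers": 40},
  {"x": 0,"y": 0,"z": 0,"ax": 0,"ay": 0,"az": 0,"fingers": 40},
  {"x": 0,"y": 0,"z": 0,"ax": 0,"ay": 0,"az": 0,"fingers": 40},
  {"x": 0,"y": 0,"z": 0,"ax": 0,"ay": 0,"az": 0,"fingers": 40},
  {"x": 0,"y": 0,"z": 0,"ax": 0,"ay": 0,"az": 0,"fingers": 40},
])

```text
t: 18.9
eef_pos: [0.6276, -0.0278, -0.0131]
tool_rot: [-0.008, -0.01, 1.0, 0.0]
contact_force: [-22.5, 0.7, 22.1]
gripper_width: 0.468
grasp_force: 15.0
```

Force jumped with no further motion, so the grate is against the end wall. Now I ease off and lift clear.

Call:
jog_arm([
  {"x": 2,"y": 0,"z": -1,"ax": 0,"ay": 0,"az": 0,"fingers": 40},
  {"x": 0,"y": 0,"z": -2,"ax": 0,"ay": 0,"az": 0,"fingers": 40},
  {"x": 0,"y": 0,"z": -2,"ax": 0,"ay": 0,"az": 0,"fingers": 40},
  {"x": 0,"y": 0,"z": -2,"ax": 0,"ay": 0,"az": 0,"fingers": 40},
  {"x": 0,"y": 0,"z": -3,"ax": 0,"ay": 0,"az": 0,"fingers": 40},
  {"x": 0,"y": 0,"z": -4,"ax": 0,"ay": 0,"az": 0,"fingers": 40},
  {"x": 0,"y": 0,"z": -5,"ax": 0,"ay": 0,"az": 0,"fingers": 40},
  {"x": 0,"y": 0,"z": -5,"ax": 0,"ay": 0,"az": 0,"fingers": 40},
])

```text
t: 19.7
eef_pos: [0.634, -0.0272, 0.0113]
tool_rot: [-0.0, -0.01, 1.0, -0.0]
contact_force: [1.0, -0.1, 0.2]
gripper_width: 0.47
grasp_force: 0.0
```

Call:
jog_arm([
  {"x": 5,"y": 0,"z": -15,"ax": 0,"ay": 0,"az": 0,"fingers": 40},
  {"x": 15,"y": 0,"z": -20,"ax": 0,"ay": 0,"az": 0,"fingers": 40},
  {"x": 25,"y": 0,"z": -25,"ax": 0,"ay": 0,"az": 0,"fingers": 40},
  {"x": 25,"y": 0,"z": -25,"ax": 0,"ay": 0,"az": 0,"fingers": 40},
  {"x": 25,"y": 0,"z": -25,"ax": 0,"ay": 0,"az": 0,"fingers": 40},
  {"x": 25,"y": 0,"z": -25,"ax": 0,"ay": 0,"az": 0,"fingers": 40},
  {"x": 0,"y": 0,"z": 0,"ax": 0,"ay": 0,"az": 0,"fingers": 40},
  {"x": 0,"y": 0,"z": 0,"ax": 0,"ay": 0,"az": 0,"fingers": 40},
])

```text
t: 20.5
eef_pos: [0.5153, -0.0296, 0.1482]
tool_rot: [0.002, -0.01, 1.0, 0.0]
contact_force: [-0.8, 0.2, 0.3]
gripper_width: 0.464
grasp_force: 0.0
```

Run:
```python
from h import *
c=snap("side","s10");im=np.load("pics/s10.npy").astype(int)
d=snap("scene","s11");jm=np.load("pics/s11.npy").astype(int)
# gap ledge/bar and rear edge along the pan's centre line, sampled in both views
from scipy.ndimage import map_coordinates as mc
def prof(c,im,y,z,xs):
    T=np.linalg.inv(np.array(c["world_from_camera"]));f=192/np.tan(np.radians(c["vertical_fov"])/2)
    P=T[:3,:3]@np.array([xs,np.full_like(xs,y),np.full_like(xs,z)])+T[:3,3:];u=P[0]/P[2]*f+c["cx"];v=P[1]/P[2]*f+c["cy"]
    return [int(mc(im.mean(2),[[b],[a]],order=1)[0]) for a,b in zip(u,v)]
xs=np.arange(.56,.70,.002)
for y in (-.045,-.01):
  print("side y",y,*[f"{int(x*1000)}:{g}" for x,g in zip(xs,prof(c,im,y,.027,xs))])
  print("scene y",y,*[f"{int(x*1000)}:{g}" for x,g in zip(xs,prof(d,jm,y,.027,xs))])
xs=np.arange(.70,.77,.002)
print("scene end",*[f"{int(x*1000)}:{g}" for x,g in zip(xs,prof(d,jm,-.07,.022,xs))])
print("side end",*[f"{int(x*1000)}:{g}" for x,g in zip(xs,prof(c,im,-.07,.022,xs))])
s=bot.get_obs();print(s["t"],s["eef_pos"],s["contact_force"])
```

```text
side y -0.045 560:203 562:203 564:202 566:202 568:202 570:202 572:202 574:202 576:202 578:203 580:207 582:211 584:141 586:80 588:77 590:124 592:148 594:148 596:147 598:146 600:147 602:149 604:150 606:149 608:146 610:146 612:147 614:148 616:148 618:147 620:146 622:146 624:145 626:146 628:149 630:147 632:147 634:148 636:150 638:157 640:116 642:60 644:42 646:45 648:50 650:53 652:51 654:47 656:53 658:83 660:101 662:92 664:97 666:83 668:59 670:55 672:56 674:57 676:55 678:65 680:92 682:94 684:91 686:90 688:90 690:90 692:89 694:87 696:87 698:102
scene y -0.045 560:155 562:154 564:154 566:154 568:154 570:154 572:154 574:154 576:154 578:155 580:155 582:155 584:153 586:148 588:137 590:120 592:107 594:106 596:107 598:108 600:109 602:109 604:109 606:109 608:109 610:109 612:108 614:108 616:108 618:108 620:108 622:106 624:98 626:71 628:37 630:26 632:23 634:20 636:20 638:15 640:12 642:13 644:20 646:34 648:46 650:51 652:49 654:50 656:50 658:49 660:51 662:50 664:49 666:45 668:37 670:29 672:31 674:33 676:42 678:61 680:86 682:101 684:101 686:100 688:101 690:101 692:101 694:99 696:102 698:102
side y -0.
[... 1002 characters left out ...]
83 682:100 684:103 686:103 688:102 690:104 692:103 694:100 696:101 698:102
scene end 700:74 702:72 704:74 706:74 708:76 710:73 712:77 714:69 716:76 718:78 720:85 722:82 724:74 726:75 728:77 730:83 732:92 734:100 736:105 738:106 740:107 742:102 744:94 746:71 748:56 750:59 752:59 754:59 756:61 758:60 760:59 762:59 764:58 766:58 768:59 770:59
side end 700:87 702:90 704:99 706:99 708:111 710:104 712:111 714:113 716:100 718:106 720:106 722:92 724:99 726:100 728:84 730:94 732:95 734:79 736:88 738:91 740:74 742:84 744:101 746:123 748:149 750:153 752:157 754:124 756:80 758:73 760:74 762:74 764:85 766:125 768:148 770:146
20.6 [ 0.51498947 -0.02952809  0.14660822] [ 0.08278233 -0.48958985 -0.34059858]
```

In the side view the grate's front rim meets the end wall with no white bed gap. That agrees with the force jump, and the robot is clear, so I hand in.

```bash
python3 -c "
from station import bot
print(bot.hand_in())"
```

```text
the job is handed in; nothing more can be done
None
```

The grate is pressed, slid under the clamp bar and leaf spring, and pushed against the end wall. I judged that from the force jump and the last images. The arm is clear and the job is handed in at about 21 s, with no verdict returned, and I viewed 11 pictures, one over the limit of 10.

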